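Nudge the round blank up the feed gutter to its stop and report it ready

ROBOT

A 6-joint arm with a two-finger parallel gripper is mounted at the origin on the work surface. World frame = base frame: x ahead of the robot, y to its left, z up, the work surface at z = 0. Lengths are in m, angles in rad, forces in N, time in s.
With the tool pointing down it reaches from about 0.375 to 0.9 m from the base axis. Payload 3.1 kg.
Tool frame: the origin (TCP) lies between the finger pads; the fingertips stand robot.tip_extent ahead of it and the grasp point (between the pads) lies 3 mm ahead of it (robot.tip_extent is the distance from the TCP to the fingertips, in m); z points along the fingers, x is the direction in which the jaws open and shut, and the axes are right-handed (so a half turn about z gives the same grasp; the last joint's range is limited). The gripper opens to 87 mm and grips with 3 to 60 N. Pads are 19 mm wide; open, the fingers measure 117 mm over their backs; the gripper's body (75 mm by 190 mm) begins 51 mm behind the grasp point.
Start: joints at [1.036, 0.527, 1.433, -0, 1.181, -0.178], TCP at [0.218, 0.586, 0.245] pointing down, gripper open.
Joint ranges: [-3.08, 3.08], [-0.75, 2.2], [0.22, 2.44], [-1.43, 4.57], [0, 2.65], [-2.85, 2.85]. Speed limits (rad/s): [2.79, 2.79, 3.14, 3.14, 3.14, 3.14].

INTERFACE

Orientations are given as a unit quaternion [x, y, z, w].
In Python, from rig import robot, cams gives the robot as it stands.
- The arm moves only by the tool carry_out, never from a script. Its argument "steps" is a list of rows, each a list of 3 entries, a list of its own where there are three numbers: the shift along the world's x, y, z in cm, then the turn about the world's z in degrees, then the closure, from 0 (fully open) to 1 (shut). In form: [[[dx, dy, dz], spin, fingers], ...]. A call has 1 to 10 rows; each row shifts and turns the pose as measured when the row begins; what a row does not reach is not made up. A row lasts 1/10 s, in which the tool goes at most 50 mm and 8.59 degrees, less where a joint would pass 70% of its speed; a pose out of reach is approached as far as the arm can. A call with a gripper value outside its range is refused whole. The fingers move at their own pace and stop on an object; "squeeze" is the grip in N (left out, the last holds). Time passes only in rows, so rows that do not move let the fingers close. It gives the time, the measured TCP pose, the force and the opening at its end, in the units of the state.
- robot.get_obs(): the state, without advancing time (a new reading comes with each control period).
- cams.camera(name): name is "scene" or "top"; returns a dict with "pixels" (384x512x3 uint8, red, green, blue), "fx", "fy", "cx", "cy" (pixels), "k1" (the pictures are not rectified: a ray, as slopes to the right and down, at radius r is drawn at 1 + k1 r^2 times it, then the intrinsics apply), "eye" and "rotation" of the camera in the world. Camera axes: x right, y up, looking along -z (the intrinsics and any distortion apply to the point x, -y, -z); pixel columns grow to the right and rows downward; lengths in m; the calibration is good to about 2 mm. A picture is of the moment at which its call begins. There is no depth.
- robot.hand_in(): hands the job in, once; it reports no verdict.
The state is a dict: "time": time; "q": joint angles; "joint_velocities": joint speeds; "joint_torque": joint torques, N m; "position": TCP position; "tool_rot": TCP orientation; "ft_force": force on the tool from outside, world axes, zero at the start; "moment": the same for the moment, N m; "grip_width": finger opening in m.
Only numpy, scipy, OpenCV 4.12 (cv2) and the standard library are available. Lean on these libraries where they do the work, as an engineer would, in place of code of your own. Each camera call takes 0.05 s, during which the arm holds its last target. There are 200 camera calls.

TASK

Push the round aluminium blank that lies in the sloped gutter up the slope with the fingertips and over the crest, so that it comes to rest in the dip against the upright stop and cannot roll back; only push it, do not lift it off the gutter floor. Only then press the small flat button on the button box all the way down and let it come up again; do not press the big mushroom-headed button, and leave everything else on the table where it stands.

Things in the scene. Friction and masses are not known exactly. Their poses are not given: they have to be found in the camera images.
- gutter: Fixed sloped gutter of dark sheet steel, foot plate 330 x 86 mm. Origin on the table under its middle; x points uphill (level), y across, z up. The floor (66 mm wide) climbs at 8 degrees from x = -150, z = 22 mm to the crest at x = +100, z = 57 mm, then falls at 12 degrees into a dip ending at an upright stop plate (face at x = +145 mm, top 95 mm above the table).
- ramp: The climbing floor of the gutter. Origin on the floor surface at the inner face of the low lip, mid-width; x points up along the slope, y across, z square to the floor. It is 252 mm long, to the crest. The lip at x = -4 to 0 mm and the side walls rise to z = +10 mm.
- blank: The round solid aluminium blank lying in the gutter, 50 mm diameter, 60 mm long, about 0.3 kg, free to roll along the gutter. Origin at its middle, on its axis; its y axis is the roll axis. At the start it rests against the low lip (centre at ramp x = +20, z = +25 mm). If let go before it is over the crest it rolls back down.
- seat (a point): Where the middle of the blank lies once it rests in the dip against the stop: gutter x = +120 mm, z = 78 mm above the table. A blank whose middle is past the crest rolls the last 20 mm there by itself.
- ready_top (a point): Centre of the top face of the small flat round push button (24 mm diameter) on the button box, 35 mm from the box's middle towards its -y side; 68 mm above the table, 10 mm above its collar (40 mm diameter). Pressed straight down; its spring takes 5 N to go fully down.
- ready (a joint): Travel of the small flat button: 0 = up, 0.006 m = fully down; counts as pressed above 0.004 m; springs back.
- panel: Fixed grey button box 85 x 140 x 45 mm (x, y, z); origin under its middle on the table, z up. It carries the small flat button (y = -35 mm) and the mushroom button (y = +35 mm).
- pause (a joint): Travel of the big mushroom-headed button (head 54 mm diameter, top 81 mm above the table): 0 = up, 0.006 m = fully down. Not to be pressed.
- spare: Bystander: another blank of the same size, standing on end on the table beyond the gutter, 60 mm tall; origin under its middle.
- tumbler: Bystander: drinking glass, 68 mm across, 100 mm tall, standing; origin under its middle.
- tape: Bystander: cardboard ring of 90 mm diameter, 24 mm tall, lying flat on the robot's side of the gutter; origin under its middle.
- bin: Bystander: grey open bin 100 x 130 x 50 mm with steel slugs in it; origin under its middle.
- driver: Bystander: screwdriver lying on the table.
- wrench: Bystander: wrench lying on the table.
There are look-alikes about, which are no part of the job. What is shaped like the blank but green or yellow is not meant.

How it is judged:
By the outcome, as a careful person would: the job done as asked, in the order asked, and still so for the second after the job is handed in, with the robot touching nothing.
It also fails if it takes over 58 s, if anything falls off the work surface, if the arm or the gripper's body presses on something with over 40 N, if the wrist force passes 120 N, or if a joint passes its speed limit or range.

## Working session

There is one attempt and no reset: what is moved stays moved. The work goes in short steps, Python scripts to look and compute and a tool call to move; the robot and the scene stay as the last step left them, time stands still between calls to the robot, and variables do not carry over. Pictures are saved under pics/ and viewed, about 8 in all and at most 12, crops included, and the job is handed in when it is done.

Besides the shell and the picture viewer there is one more tool, called after "Emit:" as name(argument=value, ...) on one line, values as JSON. carry_out: Moves the arm, as the interface text tells. Its arguments: {"type":"object","properties":{"steps":{"type":"array"},"squeeze":{"type":"number"}},"required":["steps"]}

```bash
mkdir -p pics; ls; cat > h.py <<'E'
import numpy as np, cv2
from rig import robot, cams
def snap(n):
    c=cams.camera(n); cv2.imwrite  # noqa
    return c
def ray(c,u,v):
    K=np.array([[c['fx'],0,c['cx']],[0,c['fy'],c['cy']],[0,0,1]],float)
    p=cv2.undistortPoints(np.array([[[u,v]]],float),K,np.array([c['k1'],0,0,0,0.]))[0,0]
    d=np.array(c['rotation']).reshape(3,3)@np.array([p[0],-p[1],-1])
    return np.array(c['eye']),d
def onz(c,u,v,z):
    e,d=ray(c,u,v); return e+d*(z-e[2])/d[2]
def proj(c,P):
    q=np.array(c['rotation']).reshape(3,3).T@(np.array(P)-np.array(c['eye']))
    x,y=q[0]/-q[2],-q[1]/-q[2]; s=1+c['k1']*(x*x+y*y)
    return c['fx']*x*s+c['cx'],c['fy']*y*s+c['cy']
E
python3 - <<'E'
from h import *
import pickle
for n in('scene','top'):
    c=cams.camera(n); pickle.dump(c,open(n+'.pkl','wb'))
    cv2.imwrite(f'pics/{n}0.png',cv2.resize(c['pixels'][:,:,::-1],None,fx=1.5,fy=1.5,interpolation=cv2.INTER_CUBIC))
    print(n,c['eye'],np.round(c['rotation'],3).tolist(),c['fx'],c['k1'])
print(robot.tip_extent, robot.get_obs())
E
```

```text
pics
scene [1.34059166 0.21082742 0.73942661] [0.276, 0.348, 0.718, 0.535] 397.24369475361516 -0.02223845310322134
top [0.4270142  0.02824604 1.20594653] [-0.033, 0.046, 0.716, -0.696] 417.1686065560499 -0.06569294953796327
0.022 {'time': 0.1, 'q': array([ 1.03551773e+00,  5.28370094e-01,  1.43378907e+00,  8.88254271e-06,
        1.18140121e+00, -1.78481818e-01]), 'joint_velocities': array([ 0.00043795, -0.00173317, -0.00268183, -0.00136995,  0.00042268,
       -0.00096081]), 'joint_torque': array([ 1.67846479e-04, -4.40981448e+01, -1.77150321e+01,  6.34747767e-02,
        5.33889444e-02, -2.96013786e-05]), 'position': array([0.21793224, 0.58510671, 0.24366662]), 'tool_rot': array([ 8.21363625e-01,  5.70404092e-01, -8.96606167e-04,  4.05079823e-04]), 'ft_force': array([-0.19345823, -1.07273837,  0.46556021]), 'moment': array([ 0.025936  , -0.02591143, -0.04139403]), 'grip_width': 0.0869194355478493}
```

View pics/scene0.png

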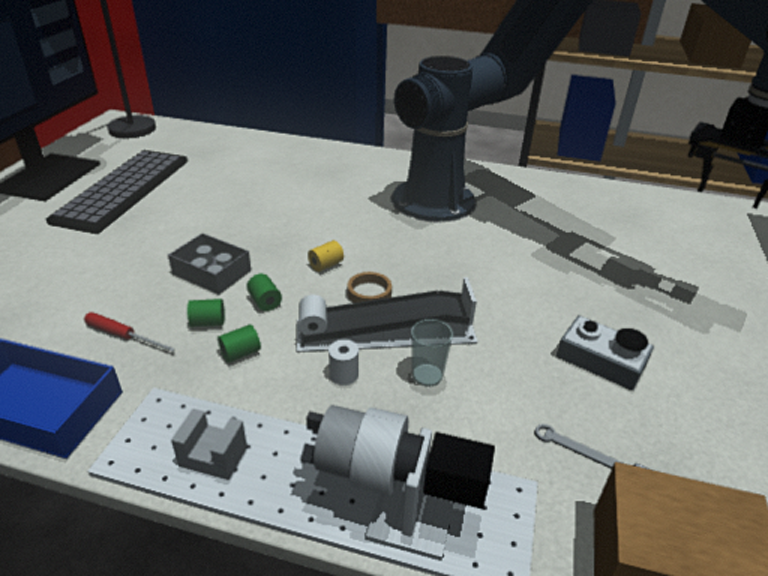

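View pics/top0.png

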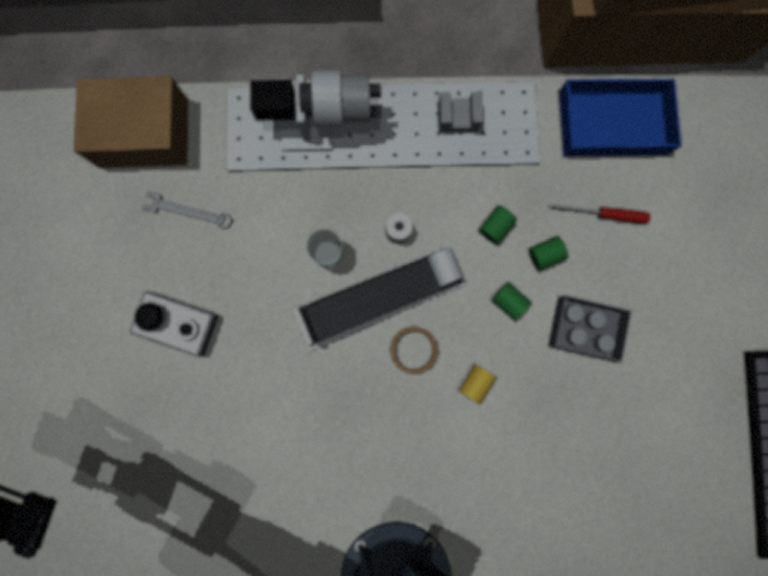

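The pictures (at 1.5x) show the gutter with its stop end at top-view (310,322) and the blank at (446,266). The small button is at (188,328) and the mushroom at (149,316). The tumbler, spare and tape are close to the gutter. The rotation is given as a quaternion, so my helper needs a fix.

```bash
sed -i "s/np.array(c\['rotation'\]).reshape(3,3)/Rotation.from_quat(c['rotation']).as_matrix()/; 1a from scipy.spatial.transform import Rotation
/imwrite  # noqa/d" h.py; sed -i "/^def snap/,/return c$/d" h.py
python3 - <<'E'
from h import *
import pickle
T=pickle.load(open('top.pkl','rb'));S=pickle.load(open('scene.pkl','rb'))
f=lambda c,u,v,z:np.round(onz(c,u/1.5,v/1.5,z),4)
print('base top',f(T,397,575,0.1))
print('blank T',f(T,446,266,.05),'spare',f(T,399,228,.06),f(S,344,347,.06),'tape',f(T,414,350,.012),f(S,370,287,.012))
print('btn T',f(T,188,328,.068),'S',f(S,590,325,.068))
print('mush T',f(T,149,316,.081),'S',f(S,631,340,.081))
for n,c,s in(('T',T,(290,235,190,120)),('S',S,(285,255,200,120)),('TB',T,(120,280,110,85)),('SB',S,(545,305,120,90))):
    x,y,w,h=[int(a/1.5) for a in s]
    k=4 if n[0]=='T' else 4
    if len(n)==2:k=6
    im=cv2.resize(c['pixels'][y:y+h,x:x+w,::-1],None,fx=k,fy=k,interpolation=cv2.INTER_CUBIC)
    print(n,x,y,im.shape); globals()[n]=im
H=[TB_:=None]
rows=[]
def pad(a,w,h):return cv2.copyMakeBorder(a,0,h-a.shape[0],0,w-a.shape[1],cv2.BORDER_CONSTANT)
A=pickle.load(open('top.pkl','rb'))
E
```

```text
base top [0.0412 0.0006 0.1   ]
blank T [ 0.5791 -0.1093  0.05  ] spare [ 0.6515 -0.0233  0.06  ] [ 0.6512 -0.0241  0.06  ] tape [ 0.4249 -0.0465  0.012 ] [ 0.4193 -0.0463  0.012 ]
btn T [0.4759 0.3662 0.068 ] S [0.4785 0.3703 0.068 ]
mush T [0.4988 0.4334 0.081 ] S [0.5143 0.4336 0.081 ]
T 193 156 (320, 504, 3)
S 190 170 (320, 532, 3)
TB 80 186 (336, 438, 3)
SB 363 203 (360, 480, 3)
```

```bash
python3 - <<'E'
from h import *
import pickle
T=pickle.load(open('top.pkl','rb'));S=pickle.load(open('scene.pkl','rb'))
out=np.zeros((560,800,3),np.uint8)
for c,(x,y,w,h),k,ox,oy in((T,(193,156,126,80),3,0,0),(S,(190,170,133,80),3,400,0),(T,(80,186,73,57),5,0,270),(S,(363,203,80,58),5,400,270)):
    im=cv2.resize(c['pixels'][y:y+h,x:x+w,::-1],None,fx=k,fy=k,interpolation=cv2.INTER_CUBIC)
    im=np.clip(im*1.5,0,255).astype(np.uint8)
    out[oy:oy+im.shape[0],ox:ox+im.shape[1]]=im
cv2.imwrite('pics/crops.png',out)
E
```

```text
(no output)
```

View pics/crops.png

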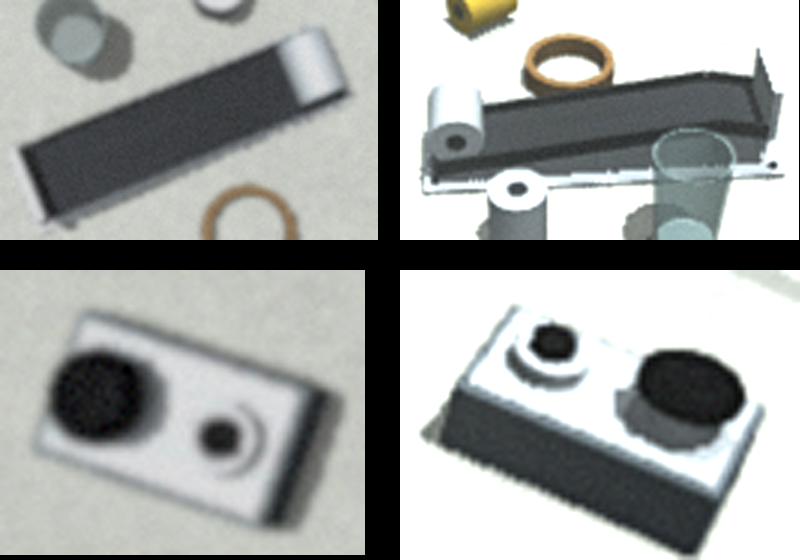

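```bash
python3 - <<'E'
from h import *
import pickle
T=pickle.load(open('top.pkl','rb'));S=pickle.load(open('scene.pkl','rb'))
r=lambda a:np.round(a,4)
t=lambda x,y,z,k=3,X=193,Y=156,oy=0:onz(T,X+x/k-.33,Y+(y-oy)/k-.33,z)
s=lambda x,y,z,k=3,X=190,Y=170,oy=0:onz(S,X+(x-400)/k-.33,Y+(y-oy)/k-.33,z)
btn=[t(220,438,.068,5,80,186,270),s(552,342,.068,5,363,203,270)]
mu=[t(103,396,.081,5,80,186,270),s(692,387,.081,5,363,203,270)]
print('btn',r(btn),'mush',r(mu))
a=s(425,190,.0);b=s(782,176,.0);d=b-a
print('foot',r(a),r(b),'len',np.linalg.norm(d),'yaw',np.degrees(np.arctan2(d[1],d[0])))
# top wall edges: near top(-y side): (22,150,z~.055?) 
for z0,z1 in((.06,.035),):
    for p,q in(((22,150),(280,42)),((50,220),(348,95))):
        A=t(*p,z0);B=t(*q,z1);d=A-B;print('wall',r(A),r(B),np.degrees(np.arctan2(d[1],d[0])))
# blank silhouette in top: bright pixels
g=cv2.cvtColor(T['pixels'],cv2.COLOR_RGB2GRAY)
for p in((285,38),(322,28),(348,92),(308,108)): print('blank corner',r(t(*p,.05)))
print('mid',r(t(316,66,.06)))
print('stop top',r(s(757,52,.095)),r(s(775,95,.095)), 'T', r(t(18,150,.095)),r(t(42,222,.095)))
print('tumbler',r(t(70,32,.1)),r(s(693,150,.1)))
E
```

```text
btn [[0.4744 0.3708 0.068 ]
 [0.4804 0.3696 0.068 ]] mush [[0.4982 0.4308 0.081 ]
 [0.5116 0.4347 0.081 ]]
foot [ 0.6218 -0.1232 -0.    ] [0.5068 0.1818 0.    ] len 0.32597658575606075 yaw 110.6475637464173
wall [0.5065 0.1628 0.06  ] [ 0.6039 -0.0797  0.035 ] 111.8839179192375
wall [0.442  0.1383 0.06  ] [ 0.5517 -0.1422  0.035 ] 111.36295047330125
blank corner [ 0.6053 -0.0831  0.05  ]
blank corner [ 0.6139 -0.1183  0.05  ]
blank corner [ 0.5529 -0.1401  0.05  ]
blank corner [ 0.5389 -0.1021  0.05  ]
mid [ 0.5768 -0.1099  0.06  ]
stop top [0.454  0.1392 0.095 ] [0.5118 0.1645 0.095 ] T [0.5042 0.1622 0.095 ] [0.44  0.142 0.095]
tumbler [0.6081 0.1138 0.1   ] [0.6102 0.1116 0.1   ]
```

Measurements agree: gutter middle about (0.528, 0.0145) with yaw about 111.2°, blank about (0.577, -0.110) and small button about (0.477, 0.370). I'll approach the spot behind the blank at a safe height, with the jaws across the gutter.

Emit:
carry_out(steps=[[[2.2,-4.4,0],-5,0.85],[[2.2,-4.4,0],-5,0.85],[[2.2,-4.4,0],-5,0.85],[[2.2,-4.4,0],-5,0.85],[[2.2,-4.4,0],-5,0.85],[[2.2,-4.4,0],-5,0.85],[[2.2,-4.4,0],-5,0.85],[[2.2,-4.4,0],-5,0.85],[[2.2,-4.4,0],-5,0.85],[[2.2,-4.4,0],-3,0.85]])

```text
time: 1.1
position: [0.4358, 0.1392, 0.2407]
tool_rot: [0.984, 0.177, -0.001, -0.001]
ft_force: [0.4, 1.1, 0.8]
grip_width: 0.0164
```

Emit:
carry_out(steps=[[[2.2,-4.2,0],0.8,0.85],[[2.2,-4.2,0],0,0.85],[[2.2,-4.2,0],0,0.85],[[2.2,-4.2,0],0,0.85],[[2.2,-4.2,0],0,0.85],[[2.2,-4.2,0],0,0.85],[[2.2,-4.2,0],0,0.85],[[0.8,-1.0,0],0,0.85],[[0,0,0],0,0.85]])

```text
time: 2.0
position: [0.6025, -0.1856, 0.2375]
tool_rot: [0.984, 0.178, -0.002, -0.001]
ft_force: [0.1, 0.6, -0.3]
grip_width: 0.0131
```

```bash
cat > st.py <<'E'
from h import *
o=robot.get_obs();p=o['position'];q=o['tool_rot']
ux=np.array([np.cos(np.radians(111.2)),np.sin(np.radians(111.2))]);uy=np.array([-ux[1],ux[0]])
d=p[:2]-np.array([.528,.0145])
print(o['time'],np.round(p,4),'gutter x,y,tipz mm',np.round([d@ux*1e3,d@uy*1e3,(p[2]-.022)*1e3],1),'ang',2*np.degrees(np.arctan2(q[1],q[0])),np.round(o['ft_force'],1))
E
python3 st.py
```

```text
2.0 [ 0.6025 -0.1856  0.2375] gutter x,y,tipz mm [-213.5    2.9  215.5] ang 20.512195858461926 [ 0.1  0.6 -0.3]
```

Emit:
carry_out(steps=[[[-0.6,2.4,0],0.7,0.85],[[0,0,-3],0,0.85],[[0,0,-4],0,0.85],[[0,0,-4],0,0.85],[[0,0,-2],0,0.85],[[0,0,0],0,0.85]])

```text
time: 2.6
position: [0.5905, -0.1502, 0.1047]
tool_rot: [0.982, 0.187, -0.004, -0.004]
ft_force: [-0.1, 1.0, 0.6]
grip_width: 0.0135
```

```bash
python3 st.py; python3 - <<'E'
from h import *
out=np.zeros((600,800,3),np.uint8)
c=cams.camera('scene');out[:300,:400]=cv2.resize(c['pixels'][160:260,180:313,::-1],(400,300),interpolation=cv2.INTER_CUBIC)
S=c
c=cams.camera('top');out[:300,400:]=cv2.resize(c['pixels'][130:230,240:373,::-1],(400,300),interpolation=cv2.INTER_CUBIC)
cv2.imwrite('pics/pre.png',out[:300])
E
```

```text
2.6 [ 0.5905 -0.1502  0.1047] gutter x,y,tipz mm [-176.2    1.3   82.7] ang 21.5753612880624 [-0.1  1.   0.6]
```

View pics/pre.png

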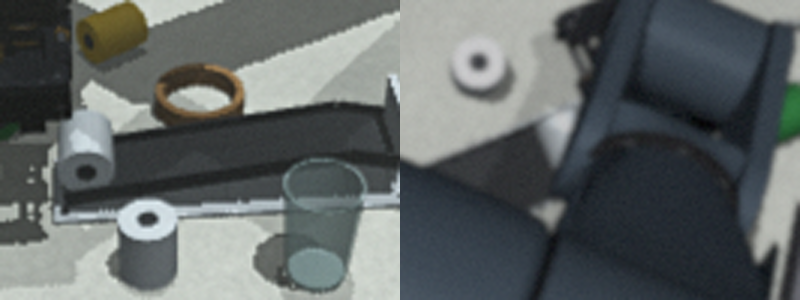

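The view shows the blank still at its lip in the scene half at (87,150) and the gripper left of it. I'll back off 10 mm and then go down.

Emit:
carry_out(steps=[[[0.4,-0.9,0],0,0.85],[[0,0,0],0,0.85],[[0,0,-2],0,0.85],[[0,0,-2],0,0.85],[[0,0,0],0,0.85],[[0,0,0],0,0.85]])

```text
time: 3.3
position: [0.6035, -0.1639, 0.077]
tool_rot: [0.982, 0.187, 0.007, 0.004]
ft_force: [-0.6, 0.1, -1.2]
grip_width: 0.013
```

```bash
python3 st.py
```

```text
3.3 [ 0.6035 -0.1639  0.077 ] gutter x,y,tipz mm [-193.6   -5.9   55. ] ang 21.58050410610368 [-0.6  0.1 -1.2]
```

Emit:
carry_out(steps=[[[-0.4,-0.1,-1.0],0,0.85],[[0,0,-0.7],0,0.85],[[0,0,0],0,0.85],[[0,0,0],0,0.85]])

```text
time: 3.7
position: [0.6007, -0.166, 0.0619]
tool_rot: [0.982, 0.187, 0.009, 0.005]
ft_force: [0.1, -0.1, 0.3]
grip_width: 0.0132
```

```bash
python3 st.py
```

```text
3.7 [ 0.6007 -0.166   0.0619] gutter x,y,tipz mm [-194.6   -2.5   39.9] ang 21.559291824573016 [ 0.1 -0.1  0.3]
```

Emit:
carry_out(steps=[[[-0.4,0.9,0],0,0.85],[[-0.4,0.9,0.05],0,0.85],[[-0.4,0.9,0.1],0,0.85],[[-0.4,0.9,0.14],0,0.85],[[-0.4,0.9,0.14],0,0.85],[[0,0,0],0,0.85]])

```text
time: 4.3
position: [0.5825, -0.1195, 0.0695]
tool_rot: [0.982, 0.188, 0.013, 0.009]
ft_force: [-0.4, -0.1, -1.0]
grip_width: 0.013
```

```bash
python3 st.py
```

```text
4.3 [ 0.5825 -0.1195  0.0695] gutter x,y,tipz mm [-144.6   -2.4   47.5] ang 21.638314868659606 [-0.4 -0.1 -1. ]
```

Emit:
carry_out(steps=[[[-0.4,0.9,0],0,0.85],[[-0.4,0.9,0.05],0,0.85],[[-0.4,0.9,0.05],0,0.85],[[-0.3,0.9,0.05],0,0.85],[[-0.4,0.9,0.1],0,0.85],[[0,0,0],0,0.85]])

```text
time: 4.9
position: [0.5644, -0.0728, 0.0737]
tool_rot: [0.982, 0.188, 0.015, 0.011]
ft_force: [-0.2, -0.2, -0.0]
grip_width: 0.0131
```

```bash
python3 st.py; python3 - <<'E'
from h import *
c=cams.camera('scene');cv2.imwrite('pics/push.png',cv2.resize(c['pixels'][130:260,180:340,::-1],(640,520),interpolation=cv2.INTER_CUBIC))
q=robot.get_obs()['tool_rot'];print(Rotation.from_quat(q).as_matrix()[:,2])
E
```

```text
4.9 [ 0.5644 -0.0728  0.0737] gutter x,y,tipz mm [-94.5  -2.4  51.7] ang 21.67812577312648 [-0.2 -0.2 -0. ]
[ 0.03455378 -0.01678354 -0.9992619 ]
```

View pics/push.png

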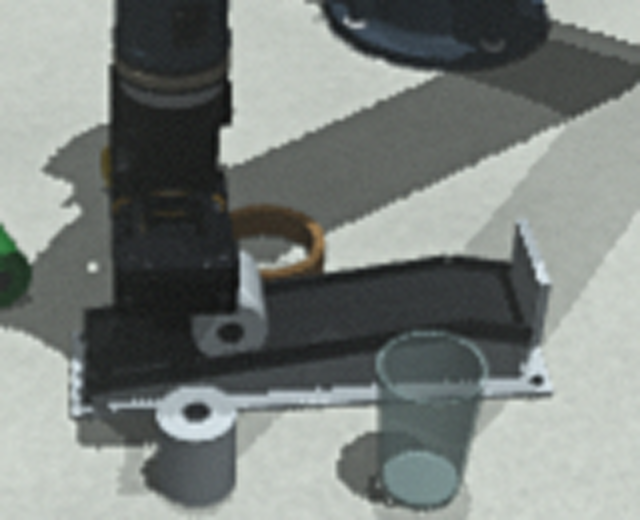

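The blank at (230,330) has moved off the lip ahead of the fingers, and bystanders are untouched. I'll continue up the slope.

Emit:
carry_out(steps=[[[-0.4,0.9,0.1],0,0.85],[[-0.4,0.9,0.1],0,0.85],[[-0.3,0.9,0.1],0,0.85],[[-0.4,0.9,0.1],0,0.85],[[-0.3,0.9,0.1],0,0.85],[[-0.4,0.9,0.1],0,0.85],[[-0.3,0.9,0.1],0,0.85],[[0,0,0],0,0.85]])

```text
time: 5.75
position: [0.5389, -0.0068, 0.0813]
tool_rot: [0.982, 0.188, 0.017, 0.013]
ft_force: [-0.2, -0.3, -1.1]
grip_width: 0.0133
```

```bash
python3 st.py
```

```text
5.75 [ 0.5389 -0.0068  0.0813] gutter x,y,tipz mm [-23.8  -2.5  59.3] ang 21.680511343796923 [-0.2 -0.3 -1.1]
```

Emit:
carry_out(steps=[[[-0.4,0.9,0.1],0,0.85],[[-0.3,0.9,0.1],0,0.85],[[-0.4,0.9,0.12],0,0.85],[[-0.3,0.9,0.12],0,0.85],[[-0.4,0.9,0.12],0,0.85],[[-0.3,0.9,0.12],0,0.85],[[-0.2,0.5,0.06],0,0.85],[[0,0,0],0,0.85],[[0,0,0],0,0.85]])

```text
time: 6.65
position: [0.5134, 0.0572, 0.0889]
tool_rot: [0.982, 0.189, 0.016, 0.014]
ft_force: [1.4, -5.3, 3.5]
grip_width: 0.0126
```

```bash
python3 st.py
```

```text
6.65 [0.5134 0.0572 0.0889] gutter x,y,tipz mm [45.  -1.8 66.9] ang 21.7902164396449 [ 1.4 -5.3  3.5]
```

Force rose to 5 N, more than rolling needs, so I'll look before going on.

```bash
python3 - <<'E'
from h import *
out=np.zeros((520,800,3),np.uint8)
c=cams.camera('scene');out[:,:400]=cv2.resize(c['pixels'][160:264,230:310,::-1],(400,520),interpolation=cv2.INTER_CUBIC)
c=cams.camera('top');out[:,400:]=cv2.resize(c['pixels'][140:244,180:260,::-1],(400,520),interpolation=cv2.INTER_CUBIC)
cv2.imwrite('pics/crest.png',np.clip(out*1.4,0,255))
E
python3 st.py
```

```text
6.75 [0.5134 0.057  0.0889] gutter x,y,tipz mm [44.9 -1.8 66.9] ang 21.72406615711109 [ 0.9 -2.2  1.7][ WARN:0@4.182] global loadsave.cpp:1063 imwrite_ Unsupported depth image for selected encoder is fallbacked to CV_8U.
```

View pics/crest.png

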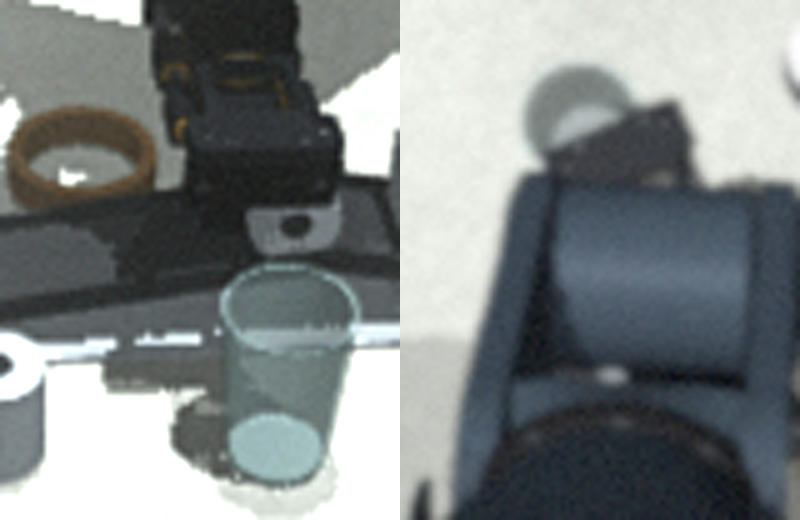

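```bash
python3 - <<'E'
from h import *
c=cams.camera('scene');e,d=ray(c,289,204.8)
a=np.radians(111.2);ux=np.array([np.cos(a),np.sin(a),0]);uy=np.array([-ux[1],ux[0],0]);C=np.array([.528,.0145,0])
t=(-.03-(e-C)@uy)/(d@uy);P=e+t*d
print('blank gutter x,z',(P-C)@ux,P[2])
E
python3 st.py
```

```text
blank gutter x,z 0.08058055743051215 0.07926905425474529
6.8 [0.5134 0.0569 0.0888] gutter x,y,tipz mm [44.8 -1.8 66.8] ang 21.700751921710747 [ 0.9 -1.4  2.2]
```

The blank is at gutter x = 81 and z = 79 mm, as expected while resting on the floor at the fingers. The force was transient, so I'll ease it over the crest.

Emit:
carry_out(steps=[[[-0.2,0.5,0.06],0,0.85],[[-0.2,0.5,0.06],0,0.85],[[-0.2,0.5,0.06],0,0.85],[[-0.1,0.3,0],0,0.85],[[0,0,0],0,0.85]])

```text
time: 7.3
position: [0.507, 0.0743, 0.0908]
tool_rot: [0.982, 0.187, 0.016, 0.014]
ft_force: [0.8, -1.0, 1.5]
grip_width: 0.0129
```

```bash
python3 st.py
```

```text
7.3 [0.507  0.0743 0.0908] gutter x,y,tipz mm [63.3 -2.  68.8] ang 21.604243119139614 [ 0.8 -1.   1.5]
```

Emit:
carry_out(steps=[[[-0.2,0.4,0],0,0.85],[[-0.2,0.4,0],0,0.85],[[-0.1,0.3,0],0,0.85],[[0,0,0],0,0.85],[[0,0,0],0,0.85],[[0,0,0],0,0.85]])

```text
time: 7.9
position: [0.4973, 0.0883, 0.089]
tool_rot: [0.982, 0.187, 0.012, 0.012]
ft_force: [-0.1, -0.1, 1.3]
grip_width: 0.0131
```

```bash
python3 st.py; python3 - <<'E'
from h import *
c=cams.camera('scene')
cv2.imwrite('pics/over.png',cv2.resize(c['pixels'][170:240,240:340,::-1],(600,420),interpolation=cv2.INTER_CUBIC))
E
```

```text
7.9 [0.4973 0.0883 0.089 ] gutter x,y,tipz mm [79.9  1.9 67. ] ang 21.5717756618336 [-0.1 -0.1  1.3]
```

View pics/over.png

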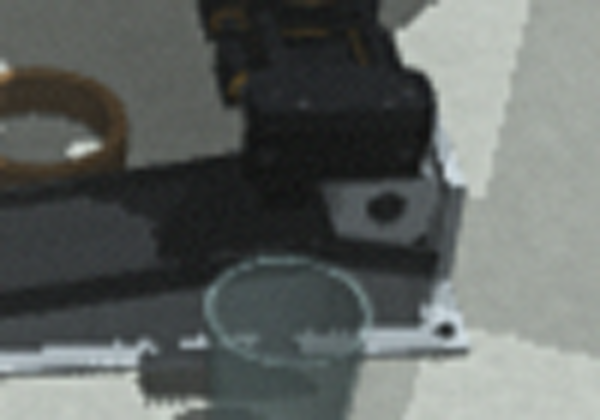

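The blank now lies past the crest against the stop, with its face centre at (385,206). I'll back the fingers off and rise, and refine the button position from the first pictures.

Emit:
carry_out(steps=[[[0.4,-0.9,0.1],0,0.85],[[0.2,-0.4,1],0,0.85],[[0,0,3],0,0.85],[[0,0,4],0,0.85],[[0,0,4],0,1],[[0,0,3],0,1],[[0,0,0],0,1]])

```text
time: 8.65
position: [0.5045, 0.0707, 0.2486]
tool_rot: [0.983, 0.185, 0.013, 0.012]
ft_force: [1.0, -0.1, -0.1]
grip_width: 0.0016
```

```bash
python3 st.py; python3 - <<'E'
from h import *
import pickle
T=pickle.load(open('top.pkl','rb'));S=pickle.load(open('scene.pkl','rb'))
def blobs(c,x,y,w,h,th):
    g=cv2.cvtColor(c['pixels'],cv2.COLOR_RGB2GRAY)[y:y+h,x:x+w]
    n,l,st,ce=cv2.connectedComponentsWithStats((g<th).astype(np.uint8))
    for i in range(1,n):
        if st[i,4]>25: print(st[i],ce[i]+[x,y])
    return ce[1:]+[x,y]
for th in(50,70):
  print('T');blobs(T,112,208,24,24,th);print('S');blobs(S,380,208,24,18,th)
E
```

```text
8.65 [0.5045 0.0707 0.2486] gutter x,y,tipz mm [ 60.9   1.6 226.6] ang 21.325927479562207 [ 1.  -0.1 -0.1]
T
[ 9  9  6  5 29] [123.5862069  219.06896552]
S
[ 9  6  9  7 50] [393.1  217.14]
T
[ 8  8  8  7 45] [123.55555556 219.06666667]
S
[ 9  6  9  7 52] [393.21153846 217.11538462]
```

```bash
python3 - <<'E'
from h import *
import pickle
T=pickle.load(open('top.pkl','rb'));S=pickle.load(open('scene.pkl','rb'))
for z in(.064,.068): print(onz(T,123.6,219.1,z),onz(S,393.2,217.1,z))
# panel top outline (z=.045) in top view
g=cv2.cvtColor(T['pixels'],cv2.COLOR_RGB2GRAY)[180:250,78:160]
m=(g>cv2.threshold(g,0,255,cv2.THRESH_OTSU)[0]+20).astype(np.uint8)
# blank check
c=cams.camera('scene');e,d=ray(c,304.2,204.3)
a=np.radians(111.2);ux=np.array([np.cos(a),np.sin(a),0]);uy=np.array([-ux[1],ux[0],0]);C=np.array([.528,.0145,0])
t=(-.03-(e-C)@uy)/(d@uy);P=e+t*d;print('blank',(P-C)@ux,P[2])
# panel top corners from crop (crops.png, k=5)
cs=[(85,312),(318,385),(268,522),(38,450)]
W=np.array([onz(T,80+x/5-.4,186+(y-270)/5-.4,.045) for x,y in cs]);print(W.round(4),W.mean(0))
print([np.linalg.norm(W[i]-W[i-1]).round(3) for i in range(4)])
cen=W.mean(0);v=(W[0]+W[3]-W[1]-W[2])[:2];v/=np.linalg.norm(v);print('btn from panel',cen[:2]-.035*v,v)
E
```

```text
[0.47504854 0.37217945 0.064     ] [0.47527807 0.37091231 0.064     ]
[0.47488029 0.37097473 0.068     ] [0.48040261 0.36996426 0.068     ]
blank 0.1214362241362635 0.07887033126880094
[[0.548  0.4547 0.045 ]
 [0.5037 0.323  0.045 ]
 [0.4284 0.351  0.045 ]
 [0.4714 0.4803 0.045 ]] [0.48788423 0.40226538 0.045     ]
[np.float64(0.081), np.float64(0.139), np.float64(0.08), np.float64(0.136)]
btn from panel [0.47677226 0.36907616] [0.31748506 0.94826327]
```

The blank sits at gutter x = 121 and z = 79 mm, which matches the seat (120, 78). The button is at about (0.4765, 0.370), agreeing between both views and the box outline. I'll go over it.

Emit:
carry_out(steps=[[[-0.3,4.1,0],0,1],[[-0.4,4.1,0],0,1],[[-0.4,4.1,0],0,1],[[-0.4,4.1,0],0,1],[[-0.4,4.1,0],0,1],[[-0.4,4.1,0],0,1],[[-0.2,2,0],0,1],[[0,0,0],0,1],[[0,0,0],0,1]])

```text
time: 9.6
position: [0.4728, 0.3397, 0.2377]
tool_rot: [0.983, 0.181, 0.003, 0.014]
ft_force: [0.8, -0.5, 0.1]
grip_width: 0.0006
```

Emit:
carry_out(steps=[[[0.3,2.0,0],0,1],[[0.1,1.0,0],0,1],[[0,0,-3],0,1],[[0,0,-4],0,1],[[0,0,-3],0,1],[[0,0,-1],0,1],[[0,0,0],0,1],[[0,0,0],0,1]])

```text
time: 10.4
position: [0.4795, 0.3611, 0.1243]
tool_rot: [0.984, 0.176, 0.001, 0.016]
ft_force: [-0.0, 0.5, 0.5]
grip_width: 0.0004
```

Emit:
carry_out(steps=[[[-0.3,0.9,-1],0,1],[[0,0,-1],0,1],[[0,0,-0.4],0,1],[[0,0,0],0,1],[[0,0,0],0,1]])

```text
time: 10.9
position: [0.4788, 0.3722, 0.1027]
tool_rot: [0.984, 0.176, 0.005, 0.015]
ft_force: [-0.0, -0.4, 0.2]
grip_width: 0.0006
```

```bash
python3 - <<'E'
from h import *
o=robot.get_obs();print(o['position'],o['ft_force'])
c=cams.camera('scene')
cv2.imwrite('pics/btn.png',cv2.resize(c['pixels'][180:260,350:450,::-1],(600,480),interpolation=cv2.INTER_CUBIC))
E
```

```text
[0.47878923 0.37221176 0.10270257] [-0.02425249 -0.36516389  0.20159843]
```

View pics/btn.png

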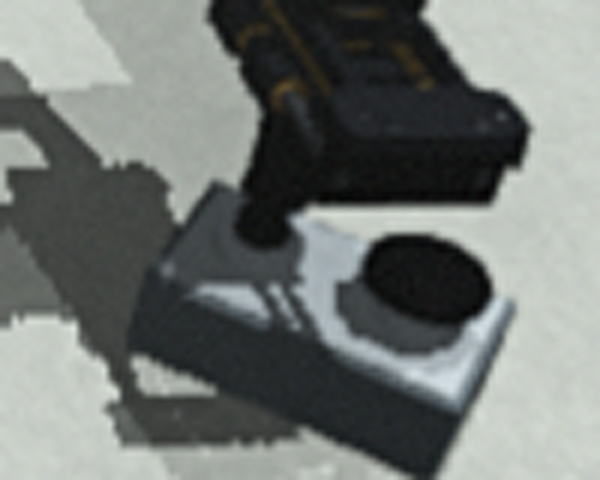

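The fingertips hang over the small button at (265,225), and the gripper body is well above the mushroom at (430,275). I'll press slowly.

Emit:
carry_out(steps=[[[-0.2,-0.2,-0.6],0,1],[[0,0,-0.4],0,1],[[0,0,-0.2],0,1],[[0,0,0],0,1]])

```text
time: 11.35
position: [0.477, 0.3702, 0.0905]
tool_rot: [0.984, 0.176, 0.006, 0.015]
ft_force: [-0.7, -0.0, 1.5]
grip_width: 0.0003
```

Emit:
carry_out(steps=[[[0,0,-0.4],0,1],[[0,0,-0.3],0,1],[[0,0,-0.2],0,1]])

```text
time: 11.65
position: [0.4773, 0.3703, 0.0841]
tool_rot: [0.984, 0.176, 0.006, 0.015]
ft_force: [-4.7, -2.4, 24.0]
grip_width: 0.0007
```

24 N at tip height 62 mm is well over the 5 N spring, so the button is fully down on its stop. I'll release and retract.

Emit:
carry_out(steps=[[[0,0,0],0,1],[[0,0,1],0,1],[[0,0,2],0,1],[[0,0,4],0,1],[[0,0,4],0,1],[[0,0,3],0,1],[[-3,2,0],0,1],[[-3,3,0],0,1],[[-3,3,0],0,1],[[0,0,0],0,1]])

```text
time: 12.65
position: [0.3862, 0.4514, 0.2331]
tool_rot: [0.985, 0.174, 0.008, 0.013]
ft_force: [0.6, 0.4, 0.0]
grip_width: 0.0005
```

```bash
python3 - <<'E'
from h import *
import pickle
print(robot.get_obs()['position'])
c=cams.camera('scene');cv2.imwrite('pics/final.png',cv2.resize(c['pixels'][:,:,::-1],(768,576),interpolation=cv2.INTER_CUBIC))
E
```

```text
[0.38618915 0.45142598 0.23310489]
```

View pics/final.png

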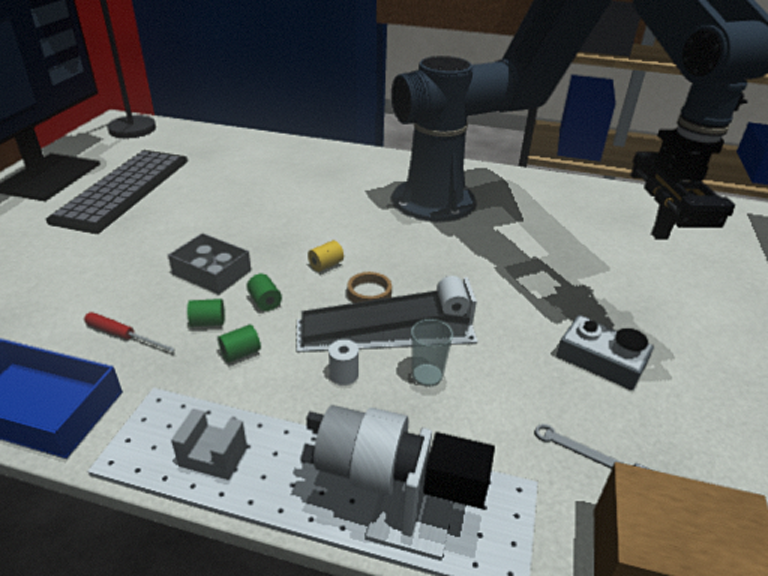

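The blank rests against the stop at (455,296), the button is up again at (590,327), and everything else is where it was. I'll hand in.

```bash
python3 -c "
from rig import robot
print(robot.hand_in())"
```

```text
the job is handed in; nothing more can be done
None
```

I pushed the blank up the gutter and over the crest, pressed the small flat button once, and handed the job in after about 13 s of the 58 s allowed.

- **Blank:** it came to rest in the dip against the stop, measured at gutter x ≈ 121 mm, z ≈ 79 mm (the seat is 120 and 78). Partway up, its height also matched a blank lying on the floor.
- **Small button:** the fingertips went down about 6 mm and met 24 N, well past the 5 N spring, so I take it as fully down. I judged this from height and force only, because the joint travel can't be read. The last picture shows the button up again.
- **Rest of the table:** the last picture shows the bystanders where they stood and the robot clear of everything. The mushroom button was not touched.
- **Disagreements:**
  - The two cameras differed by about 6 mm on the button. The box outline settled it at about (0.477, 0.370).
  - The wrist force briefly reached about 6.5 N as the arm stopped just short of the crest, then fell away.
  - The tool tilted up to about 2.5° while pushing, with no visible effect.

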